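Complete the stand-off kit and press its lid home

TASK

The kit in the open case needs two round and two square stand-offs, but one is missing: see which shape it is, take one of that shape from the spares tray and stand it in the empty bay. Then fold the stiff lid shut and press down on it near the front edge, feeling for 10 to 40 N, until it is fully home; the other two spares stay in their tray and the carton and the tape core are left alone.

Things in the scene. Friction and masses are not known exactly. Their poses are not given: they have to be found in the camera images.
- case: Grey plastic kit case, fixed: outside 120 (x) x 290 (y) x 60 mm high, walls 5 mm. Origin: centre of its underside; x points from its front wall to the hinge wall at the back. Inside, a black moulded insert, top 18 mm above the bench, has four 50 x 50 mm bays in a row along y, floors 5 mm above the bench.
- bay0 (a point): Centre of the floor of bay 0 of the case (5 mm above the bench); the bays lie 64 mm apart along the case's y.
- bay1 (a point): Centre of the floor of bay 1 of the case (5 mm above the bench); the bays lie 64 mm apart along the case's y.
- bay2 (a point): Centre of the floor of bay 2 of the case (5 mm above the bench); the bays lie 64 mm apart along the case's y.
- bay3 (a point): Centre of the floor of bay 3 of the case (5 mm above the bench); the bays lie 64 mm apart along the case's y.
- lid (a joint): Angle of the lid: 0 fully closed, 1.9 rad furthest back; starts near upright. The stiff hinge stays where it is left; its seal pushes back, so closing takes about 6 N down at the front edge (more nearer the hinge). A flat grey plate 132 x 290 x 8 mm, hinged on the rear rim; closed, its top is 68 mm above the bench and it overhangs the case's front by 12 mm.
- lid_hinge (a point): Middle of the hinge axis, at the rear rim of the case 60 mm above the bench; turns with the lid: x runs in the lid from its front edge to the hinge, y along the hinge axis (the lid opens by a positive turn about it), z normal to the lid's outer face.
- lid_press (a point): Point on the outer face of the lid, mid-length, 112 mm from the hinge axis and 20 mm from the free edge; axes as lid_hinge. This is where to press.
- tray: Black plastic spares tray, fixed: 220 (x) x 80 (y) x 18 mm high, with three 50 mm square bays at x = -64, 0, +64 mm; bay floors 5 mm above the bench. Origin: centre of its underside. Lies left or right of the case.
- round1: Round stand-off, plain aluminium, 50 mm high, about 110 g: a round foot 38 mm in diameter and 8 mm thick carrying a cylinder 28 mm in diameter up to the top. Origin: centre of its underside, z up its axis. Starts standing in a bay of the case or of the tray; which one varies.
- round2: Round stand-off, plain aluminium, 50 mm high, about 110 g: a round foot 38 mm in diameter and 8 mm thick carrying a cylinder 28 mm in diameter up to the top. Origin: centre of its underside, z up its axis. Starts standing in a bay of the case or of the tray; which one varies.
- round3: Round stand-off, plain aluminium, 50 mm high, about 110 g: a round foot 38 mm in diameter and 8 mm thick carrying a cylinder 28 mm in diameter up to the top. Origin: centre of its underside, z up its axis. Starts standing in a bay of the case or of the tray; which one varies.
- square1: Square stand-off, plain aluminium, 50 mm high, about 110 g: a round foot 38 mm in diameter and 8 mm thick carrying a square post 28 x 28 mm (sides along its x and y) up to the top. Origin: centre of its underside, z up its axis. Starts standing in a bay of the case or of the tray; which one varies.
- square2: Square stand-off, plain aluminium, 50 mm high, about 110 g: a round foot 38 mm in diameter and 8 mm thick carrying a square post 28 x 28 mm (sides along its x and y) up to the top. Origin: centre of its underside, z up its axis. Starts standing in a bay of the case or of the tray; which one varies.
- square3: Square stand-off, plain aluminium, 50 mm high, about 110 g: a round foot 38 mm in diameter and 8 mm thick carrying a square post 28 x 28 mm (sides along its x and y) up to the top. Origin: centre of its underside, z up its axis. Starts standing in a bay of the case or of the tray; which one varies.
- carton: Bystander: closed cardboard carton 100 x 100 x 80 mm, on the other side of the case from the tray. Origin: centre of its underside.
- tape: Bystander: cardboard tape core, a ring 90 mm in diameter, 25 mm high. Origin: centre of its underside.

How it is judged (in metres and radians):
On the way, in this order (a step that is already met when the one before it is completed fails the run):
1. With the lid still open (beyond 1.2 rad), the case holds two round and two square stand-offs, each standing upright on its bay's floor and let go; the two spares left stand in the tray (x of round1 in the frame of case between -0.018 and 0.002 m and y of round1 in the frame of case between -0.106 and 0.106 m and z of each of round1, square1 in the frame of case below 0.009 m and angle between each of round1, square1's own z axis and vertical below 0.1 rad and x of square1 in the frame of case between -0.018 and 0.002 m and y of square1 in the frame of case between -0.106 and 0.106 m and (((x of round2 in the frame of case between -0.018 and 0.002 m and y of round2 in the frame of case between -0.106 and 0.106 m and z of round2 in the frame of case below 0.009 m and angle between round2's own z axis and vertical below 0.1 rad) and (x of round3 in the frame of tray between -0.075 and 0.075 m and y of round3 in the frame of tray between -0.011 and 0.011 m and z of round3 in the frame of tray below 0.009 m and angle between round3's own z axis and vertical below 0.1 rad)) or ((x of round3 in the frame of case between -0.018 and 0.002 m and y of round3 in the frame of case between -0.106 and 0.106 m and z of round3 in the frame of case below 0.009 m and angle between round3's own z axis and vertical below 0.1 rad) and (x of round2 in the frame of tray between -0.075 and 0.075 m and y of round2 in the frame of tray between -0.011 and 0.011 m and z of round2 in the frame of tray below 0.009 m and angle between round2's own z axis and vertical below 0.1 rad))) and (((x of square2 in the frame of case between -0.018 and 0.002 m and y of square2 in the frame of case between -0.106 and 0.106 m and z of square2 in the frame of case below 0.009 m and angle between square2's own z axis and vertical below 0.1 rad) and (x of square3 in the frame of tray between -0.075 and 0.075 m and y of square3 in the frame of tray between -0.011 and 0.011 m and z of square3 in the frame of tray below 0.009 m and angle between square3's own z axis and vertical below 0.1 rad)) or ((x of square3 in the frame of case between -0.018 and 0.002 m and y of square3 in the frame of case between -0.106 and 0.106 m and z of square3 in the frame of case below 0.009 m and angle between square3's own z axis and vertical below 0.1 rad) and (x of square2 in the frame of tray between -0.075 and 0.075 m and y of square2 in the frame of tray between -0.011 and 0.011 m and z of square2 in the frame of tray below 0.009 m and angle between square2's own z axis and vertical below 0.1 rad))) and value of joint lid above 1.2 rad and contact force between the fingers and round1 below 0.1 N and contact force between the fingers and round2 below 0.1 N and contact force between the fingers and round3 below 0.1 N and contact force between the fingers and square1 below 0.1 N and contact force between the fingers and square2 below 0.1 N and contact force between the fingers and square3 below 0.1 N), for 0.2 s.
2. The lid is fully closed (within 0.03 rad, about 4 mm at its front edge) and pressed there with the fingers, within 60 mm of the press point, with more than 10 N for 0.3 s (value of joint lid below 0.03 rad and contact force between the fingers and case above 10 N and horizontal distance between the grasp point and lid_press below 0.06 m), for 0.3 s.
At the end, for the whole second after the job is handed in: The lid is shut within 0.03 rad (4 mm at the front edge) and stays so; in the case two round and two square stand-offs, one to a bay, stand upright (within 0.1 rad) on the bay floors; the other two, one round and one square, stand upright in the tray; all at rest (x of round1 in the frame of case between -0.018 and 0.002 m and y of round1 in the frame of case between -0.106 and 0.106 m and z of each of round1, square1 in the frame of case below 0.009 m and angle between each of round1, square1's own z axis and vertical below 0.1 rad and x of square1 in the frame of case between -0.018 and 0.002 m and y of square1 in the frame of case between -0.106 and 0.106 m and (((x of round2 in the frame of case between -0.018 and 0.002 m and y of round2 in the frame of case between -0.106 and 0.106 m and z of round2 in the frame of case below 0.009 m and angle between round2's own z axis and vertical below 0.1 rad) and (x of round3 in the frame of tray between -0.075 and 0.075 m and y of round3 in the frame of tray between -0.011 and 0.011 m and z of round3 in the frame of tray below 0.009 m and angle between round3's own z axis and vertical below 0.1 rad)) or ((x of round3 in the frame of case between -0.018 and 0.002 m and y of round3 in the frame of case between -0.106 and 0.106 m and z of round3 in the frame of case below 0.009 m and angle between round3's own z axis and vertical below 0.1 rad) and (x of round2 in the frame of tray between -0.075 and 0.075 m and y of round2 in the frame of tray between -0.011 and 0.011 m and z of round2 in the frame of tray below 0.009 m and angle between round2's own z axis and vertical below 0.1 rad))) and (((x of square2 in the frame of case between -0.018 and 0.002 m and y of square2 in the frame of case between -0.106 and 0.106 m and z of square2 in the frame of case below 0.009 m and angle between square2's own z axis and vertical below 0.1 rad) and (x of square3 in the frame of tray between -0.075 and 0.075 m and y of square3 in the frame of tray between -0.011 and 0.011 m and z of square3 in the frame of tray below 0.009 m and angle between square3's own z axis and vertical below 0.1 rad)) or ((x of square3 in the frame of case between -0.018 and 0.002 m and y of square3 in the frame of case between -0.106 and 0.106 m and z of square3 in the frame of case below 0.009 m and angle between square3's own z axis and vertical below 0.1 rad) and (x of square2 in the frame of tray between -0.075 and 0.075 m and y of square2 in the frame of tray between -0.011 and 0.011 m and z of square2 in the frame of tray below 0.009 m and angle between square2's own z axis and vertical below 0.1 rad))) and linear speed of each of round1, round2, round3, square1, square2, square3 below 0.01 m/s and value of joint lid below 0.03 rad); the robot touches nothing.
It fails at once if The fingers push on the case or its lid with more than 40 N (contact force between the fingers and case above 40 N).
It fails at once if The carton or the tape core is moved more than 20 mm (distance of any of carton, tape from where it was at the start of the episode above 0.02 m).
It also fails if it takes over 67 s, if anything falls off the work surface, if the arm or the gripper's body presses on something with over 40 N, if the wrist force passes 120 N, or if a joint passes its speed limit or range.

ROBOT

A 6-joint arm with a two-finger parallel gripper is mounted at the origin on the work surface. World frame = base frame: x ahead of the robot, y to its left, z up, the work surface at z = 0. Lengths are in mm, angles in rad, forces in N, time in s.
With the tool pointing down it reaches from about 350 to 875 mm from the base axis. Payload 4.2 kg.
Tool frame: the origin (TCP) lies at the very end of the fingers, on their centre line; the grasp point (between the pads) lies 19 mm behind it; z points along the fingers, y is the line along which they close (so a half turn about z gives the same grasp; the last joint's range is limited). The gripper opens to 85 mm and grips with 20 to 120 N. Pads are 22 mm wide; open, the fingers measure 114 mm over their backs; the gripper's body (76 mm by 85 mm) begins 54 mm behind the grasp point. The pads swing forward as they close: fully open they stand 13 mm farther back than shut.
Start: joints at [-0.914, 0.385, 0.008, 0, -1.194, -0.259], TCP at [242.132, -576.169, 208.912] pointing down, gripper open.
Joint ranges: [-3.14, 3.14], [-1.21, 2.06], [-1.07, 1.41], [-3.16, 2.05], [-2.99, -0.16], [-3.1, 3.1]. Speed limits (rad/s): [2.79, 2.79, 3.14, 3.14, 3.14, 3.14].

INTERFACE

Orientations are given as a unit quaternion [x, y, z, w].
In Python, from bench import monitor, get_image, camera_info, job_done gives the robot as it stands.
- The arm moves only by the tool send_rows, never from a script. Its argument "series" is a list of rows, each a list of 3 entries, a list of its own where there are three numbers: the shift along the tool's x, y, z in mm, then the turn, a rotation vector about the tool's x, y, z in rad, then the finger opening in mm, from 0 to 85.4. A call has 1 to 8 rows; each row shifts and turns the commanded pose from where the row before left it, along the tool's axes as they then stand; what a row does not reach is not made up. A row lasts 1/10 s, in which the tool goes at most 50 mm and 8.59 degrees, less where a joint would pass 70% of its speed; a pose out of reach is approached as far as the arm can. A call with a gripper value outside its range is refused whole. The fingers move at their own pace and stop on an object; the grip force is fixed at half the most. Time passes only in rows, so rows that do not move let the fingers close. It gives the time, the measured TCP pose, the force, the opening and the grip force at its end, in the units of the state.
- monitor.read_state(): the state, without advancing time (a new reading comes with each control period).
- get_image(name): name is "scene" or "side" or "wrist"; returns the picture (420x560x3 uint8, red, green, blue); there is no depth.
- camera_info(name): a dict with "intrinsics" (3x3 intrinsics, pixels), "R" (3x3) and "t" (3): a world point X has camera coordinates R X + t. Camera axes: x right, y down, z forward; pixel columns grow to the right and rows downward; lengths in mm; the calibration is good to about 2 mm. A picture is of the moment at which its call begins: read the wrist's pose just before it. camera_info takes no time and is no camera call; for the wrist camera it gives the pose at the moment of the call.
- job_done(): hands the job in; it is judged then, once.
The state is a dict: "clock": time; "joints": joint angles; "joint_vel": joint speeds; "joint_efforts": joint torques, N m; "position": TCP position; "ee_rot": TCP orientation; "contact_force": force on the tool from outside, world axes, zero at the start; "wrist_torque": the same for the moment, N m; "gripper_width": finger opening in mm; "grasp_force": force on a finger pad.
Only numpy, scipy, OpenCV 4.12 (cv2) and the standard library are available. Lean on these libraries where they do the work, as an engineer would, in place of code of your own. Each camera call takes 0.05 s, during which the arm holds its last target. There are 200 camera calls.

## Working session

There is one attempt and no reset: what is moved stays moved. The work goes in short steps, Python scripts to look and compute and a tool call to move; the robot and the scene stay as the last step left them, time stands still between calls to the robot, and variables do not carry over. Pictures are saved under pics/ and viewed, at most 10 in all, crops included, and the job is handed in when it is done.

Besides the shell and the picture viewer there is one more tool, called after "Call:" as name(argument=value, ...) on one line, values as JSON. send_rows: Moves the arm, as the interface text tells. Its arguments: {"type":"object","properties":{"series":{"type":"array"}},"required":["series"]}

```bash
mkdir -p pics
python3 - <<'E'
from bench import monitor,get_image,camera_info
import cv2,json
s=monitor.read_state();print({k:s[k] for k in('clock','position','ee_rot','gripper_width','contact_force')})
for n in('scene','side'):
    cv2.imwrite(f'pics/{n}0.png',cv2.resize(get_image(n)[:,:,::-1],(800,600),interpolation=cv2.INTER_CUBIC))
    c=camera_info(n);print(n,c['intrinsics'],c['R'],c['t'])
E
```

```text
{'clock': 0.0, 'position': array([ 241.88778995, -575.58695967,  207.82120345]), 'ee_rot': array([-1.97531575e-01,  9.80295898e-01,  1.07220729e-03, -2.83531607e-04]), 'gripper_width': 85.42228960101923, 'contact_force': array([-0.14197452, -0.36406141,  0.60606532])}
scene [[438.86596243   0.         274.92350917]
 [  0.         438.86596243 206.86945458]
 [  0.           0.           1.        ]] [[-0.85260408  0.5223444  -0.01491988]
 [ 0.38177718  0.60315782 -0.70031909]
 [-0.35680872 -0.60279098 -0.713674  ]] [ 429.02414382 -140.68339206 1172.63897587]
side [[406.54881663   0.         276.45064907]
 [  0.         406.54881663 212.68497039]
 [  0.           0.           1.        ]] [[-0.95472302 -0.29747643 -0.00342446]
 [-0.14368104  0.47114932 -0.87027241]
 [ 0.26049896 -0.83037708 -0.49255883]] [496.21698575 152.24185619 633.91230359]
```

View pics/scene0.png

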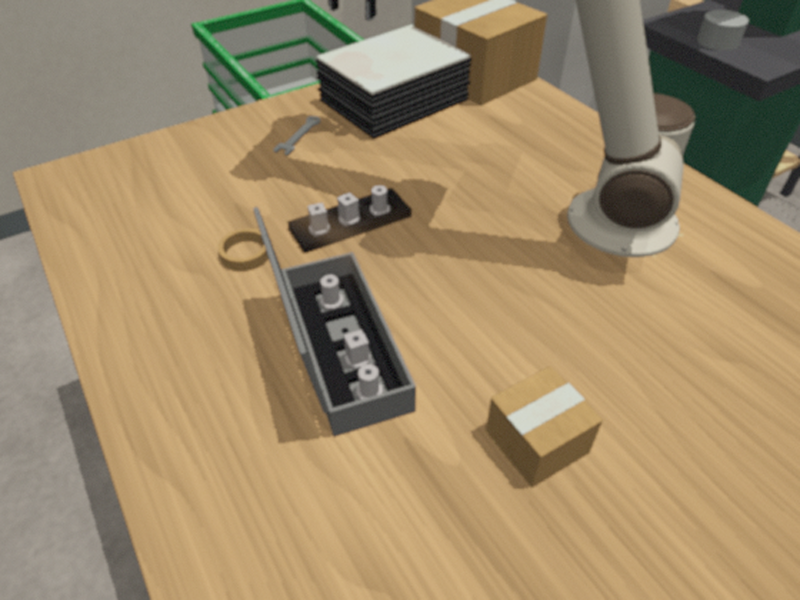

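View pics/side0.png

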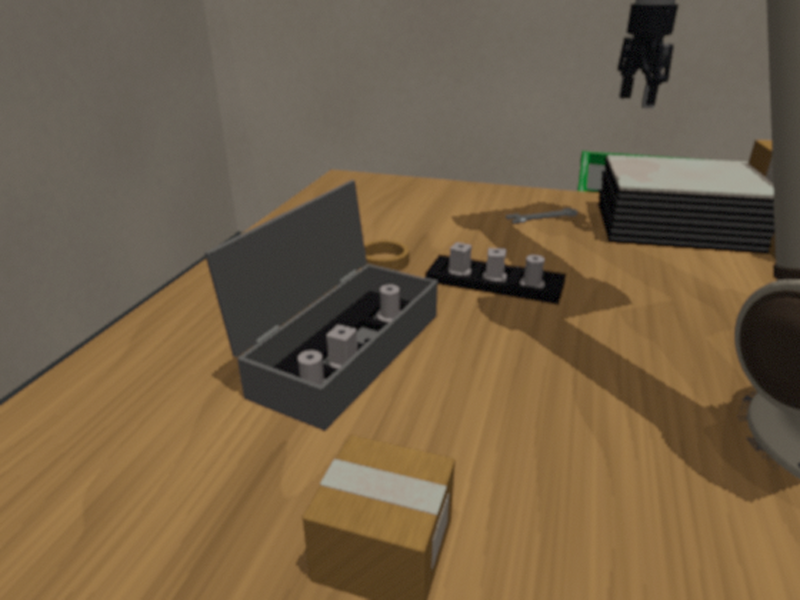

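The case holds round, empty (scene ~345,328), square and round, so a square is missing. The tray holds what look like square, square and round (scene 318,215 / 347,207 / 379,197). I'll enlarge both views to measure.

Run:
```python
from bench import get_image
import cv2,numpy as np
a=get_image('scene')[:,:,::-1];b=get_image('side')[:,:,::-1]
# scene crop x170-300,y120-305 ; x4
A=cv2.resize(a[125:305,170:300],None,fx=3.3333,fy=3.3333,interpolation=cv2.INTER_CUBIC)
B=cv2.resize(b[125:300,145:400],None,fx=3,fy=3,interpolation=cv2.INTER_CUBIC)
for n,I in(('cs',A),('cb',B)):
    I=np.clip(I.astype(float)*1.5,0,255).astype(np.uint8); print(I.shape)
    cv2.imwrite(f'pics/{n}.png',I)
```

```text
(600, 433, 3)
(525, 765, 3)
```

View pics/cs.png

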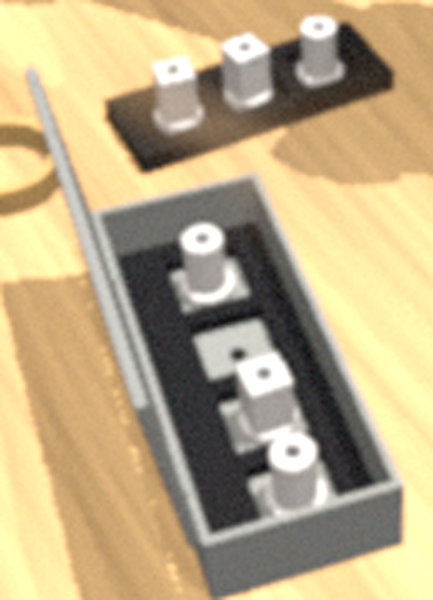

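View pics/cb.png

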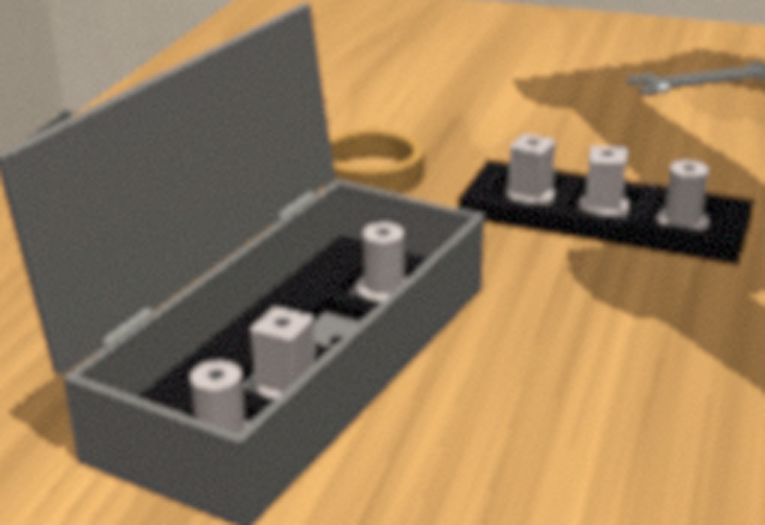

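```bash
cat > h.py <<'E'
import numpy as np
from scipy.optimize import least_squares
from bench import camera_info
C={n:camera_info(n) for n in('scene','side')}
def proj(n,X):
    c=C[n];q=np.array(c['intrinsics'])@(np.array(c['R'])@np.array(X,float)+np.array(c['t']));return q[:2]/q[2]
def S(u,v): return 'scene',np.array([(u+.5)*.3-.5+170,(v+.5)*.3-.5+125])
def B(u,v): return 'side',np.array([(u+.5)/3-.5+145,(v+.5)/3-.5+125])
def tri(*obs,z=None):
    if z is None: return (lambda r:(r.x,np.abs(r.fun).max()))(least_squares(lambda X:np.concatenate([proj(n,X)-p for n,p in obs]),[500,0,50]))
    return (lambda r:(np.r_[r.x,z],np.abs(r.fun).max()))(least_squares(lambda X:np.concatenate([proj(n,[*X,z])-p for n,p in obs]),[500,0]))
def w(pose,p):
    x,y,a=pose;c,s=np.cos(a),np.sin(a);return [x+c*p[0]-s*p[1],y+s*p[0]+c*p[1],p[2]]
def fit(pts,x0):
    r=least_squares(lambda q:np.concatenate([proj(n,w(q,p))-px for p,(n,px) in pts]),x0,x_scale=[1,1,.01],loss='soft_l1');return r.x,np.round(r.fun.reshape(-1,2),1)
E
python3 - <<'E'
from h import *
np.set_printoptions(precision=2,suppress=True)
for k,o in dict(A=(S(174,69),B(532,143)),Bq=(S(245,46),B(607,152)),Rt=(S(319,26),B(689,168)),r_far=(S(203,238),B(383,232)),sq=(S(264,373),B(283,322)),r_near=(S(292,452),B(216,374))).items():
    print(k,*tri(*o),'z55:',*tri(*o,z=55))
for nm,p in(('NL',B(70,377)),('NF',B(243,437)),('FF',B(482,215)),('FR',B(338,183))):print(nm,tri(p,z=60)[0])
print('NF',tri(S(400,486),z=60)[0],'FF',tri(S(257,178),z=60)[0],'NL',tri(S(207,540),z=60)[0])
pts=[((-60,145,60),S(400,486)),((60,145,60),S(207,540)),((-60,-145,60),S(257,178)),((60,145,60),B(70,377)),((-60,145,60),B(243,437)),((-60,-145,60),B(482,215)),((60,-145,60),B(338,183)),((-8,-32,5),S(238,354))]
q,f=fit(pts,[560,0,0.]);print('case',q,f.tolist())
for i in range(4):print('bay',i,np.array(w(q,(-8,-96+64*i,5))))
print('press1',tri(S(31,70),B(307,6))) 
print('lid near top',tri(B(5,158)))
import numpy as np
for a in np.arange(1.4,1.9,.05):
    P=lambda y:w(q,(60-132*np.cos(a),y,60+132*np.sin(a)))
    print(a,proj('side',P(-145))*3-np.array([145,125])*3,proj('side',P(145))*3-np.array([145,125])*3)
E
```

```text
A [ 492.37 -276.68   54.12] 0.08674202067393821 z55: [ 492.44 -275.56   55.  ] 0.224760665052969
Bq [ 432.68 -271.65   55.86] 0.15495945482618367 z55: [ 432.55 -272.78   55.  ] 0.2680936952490356
Rt [ 369.34 -265.39   53.73] 0.09519773060483772 z55: [ 369.63 -263.7    55.  ] 0.23596178170663507
r_far [559.41 -99.13  53.99] 0.08849953606707572 z55: [559.38 -98.09  55.  ] 0.1938220405252764
sq [582.42  27.28  52.94] 0.25859816172854266 z55: [582.24  29.04  55.  ] 0.4634854740081096
r_near [598.16  89.61  52.78] 0.38201807316272607 z55: [597.89  91.31  55.  ] 0.5718488929110777
NL [669.41 124.57  60.  ]
NF [556.11 146.23  60.  ]
FF [ 498.   -132.49   60.  ]
FR [ 610.55 -151.54   60.  ]
NF [560.76 149.62  60.  ] FF [ 501.91 -126.6    60.  ] NL [671.89 123.46  60.  ]
case [585.04  -5.39  -0.2 ] [[2.0, -1.5], [-0.3, 0.7], [0.0, -2.8], [-1.9, -0.4], [-0.3, 1.0], [0.8, -0.5], [-0.5, -1.7], [0.1, -0.6]]
bay 0 [557.81 -97.8    5.  ]
bay 1 [570.74 -35.12   5.  ]
bay 2 [583.66  27.56   5.  ]
bay 3 [596.59  90.24   5.  ]
press1 (array([ 633.92, -162.73,  186.61]), np.float64(0.17790415584224206))
lid near top (array([841.29, -82.98,  79.33]), np.float64(3.229849028230092e-07))
1.4 [358.74   9.24] [ 61.6 170.1]
1.45 [350.39   6.44] [ 51.34 165.67]
1.5 [342.05   4.11] [ 41.18 161.85]
1.55 [333.75   2.27] [ 31.18 158.65]
1.6 [325.5   0.9] [ 21.35 156.08]
1.6500000000000001 [317.34   0.02] [ 11.73 154.13]
1.7000000000000002 [309.29  -0.39] [  2.34 152.81]
1.7500000000000002 [301.37  -0.32] [ -6.78 152.1 ]
1.8000000000000003 [293.6    0.22] [-15.62 152.  ]
1.8500000000000003 [286.     1.22] [-24.15 152.5 ]
```

Call:
send_rows(series=[[[-40,20,0],[0,0,0],85],[[-40,20,0],[0,0,0],85],[[-40,20,0],[0,0,0],85],[[-40,20,0],[0,0,0],85],[[-40,20,0],[0,0,0],85],[[-40,20,0],[0,0,0],85],[[-40,20,0],[0,0,0],85],[[-40,20,0],[0,0,0],85]])

```text
clock: 1.0
position: [476.0, -303.0, 208.9]
ee_rot: [-0.198, 0.98, 0.0, 0.0]
contact_force: [1.2, -0.1, 0.3]
gripper_width: 84.8
grasp_force: 0.0
```

Call:
send_rows(series=[[[-27,19,0],[0,0,0],85],[[0,0,0],[0,0,0],85],[[0,0,0],[0,0,0],85]])

```text
clock: 1.3
position: [492.9, -276.0, 208.7]
ee_rot: [-0.198, 0.98, 0.0, -0.0]
contact_force: [-0.2, -0.0, 0.7]
gripper_width: 84.9
grasp_force: 0.0
```

Run:
```python
from bench import *
import cv2,json
s=monitor.read_state();print({k:s[k] for k in('clock','position','ee_rot')})
c=camera_info('wrist');json.dump({k:c[k].tolist() if hasattr(c[k],'tolist') else c[k] for k in c if k in('intrinsics','R','t')},open('w1.json','w'))
I=get_image('wrist');print(c['R'],c['t'])
cv2.imwrite('pics/w1.png',cv2.resize(I[:,:,::-1],(800,600),interpolation=cv2.INTER_CUBIC))
```

```text
{'clock': 1.3, 'position': array([ 492.89888286, -275.99725758,  208.67096659]), 'ee_rot': array([-1.98445708e-01,  9.80111826e-01,  1.33405220e-04, -3.01399271e-04])}
[[-3.88122747e-01  9.21607665e-01  2.10192293e-04]
 [ 8.73854695e-01  3.67939741e-01  3.17802327e-01]
 [ 2.92811722e-01  1.23529990e-01 -9.48156969e-01]] [ 445.51174511 -370.47170897  270.75200974]
```

View pics/w1.png

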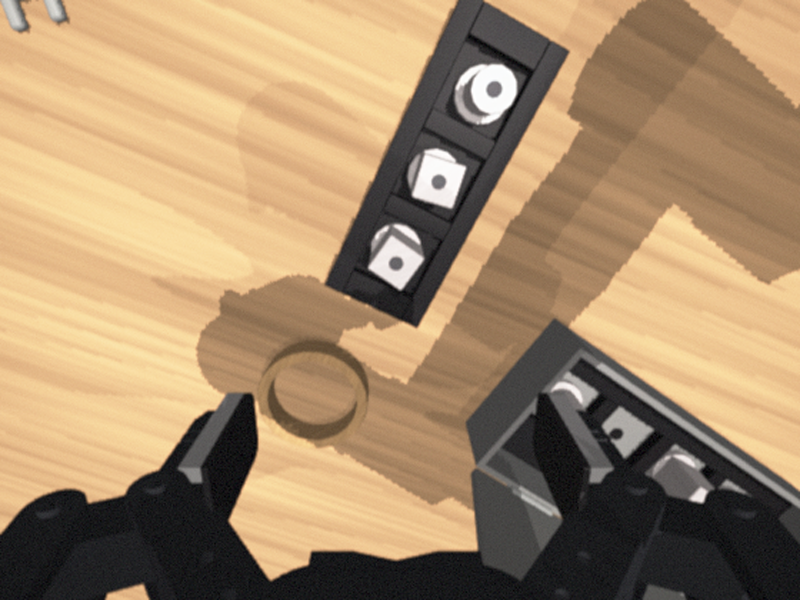

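Tray from above: round (494,90), square (438,182), end square (396,263). The tape core is at (315,392) and the empty bay at about (622,433). I'll enlarge the end square to get its yaw.

Run:
```python
import cv2
I=cv2.imread('pics/w1.png')
cv2.imwrite('pics/w1c.png',cv2.resize(I[200:310,340:460],(720,660)[:1]+(660,),interpolation=cv2.INTER_CUBIC)[:600])
```

```text
(no output)
```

View pics/w1c.png

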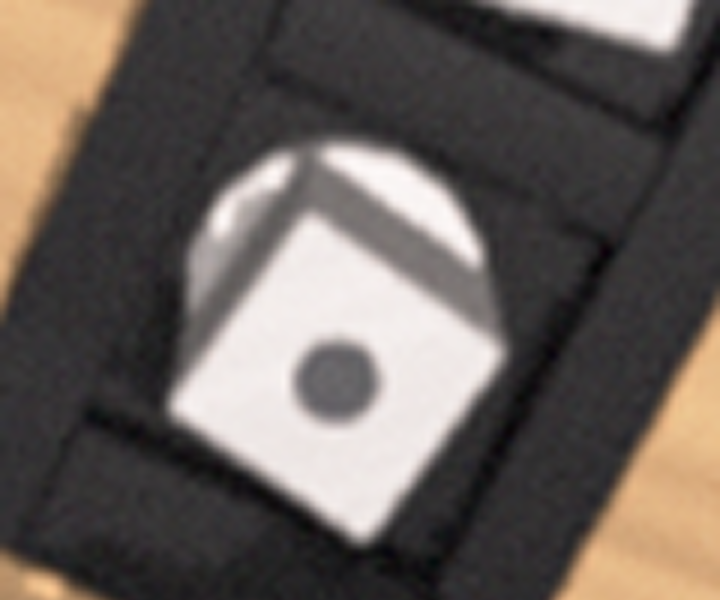

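```bash
cat >> h.py <<'E'
import json
from scipy.spatial.transform import Rotation as Rn
from bench import monitor
try: C['w1']={k:np.array(v) for k,v in json.load(open('w1.json')).items()}
except Exception: pass
def W8(u,v): return 'w1',np.array([(u+.5)*.7-.5,(v+.5)*.7-.5])
def W(u,v): return W8((u+.5)/6-.5+340,(v+.5)/6-.5+200)
def go(P,ay):
    """shift (tool axes) and turn about tool z so tool y lies along world angle ay (mod pi); tool down"""
    s=monitor.read_state();R=Rn.from_quat(s['ee_rot']).as_matrix();cur=np.arctan2(R[1,1],R[0,1])
    d=(ay-cur+np.pi/2)%np.pi-np.pi/2
    print('shift',np.round(R.T@(np.array(P)-s['position']),1),'turn z',round(-d,3),'cur',round(cur,3),'q6',round(s['joints'][5],2),'pos',np.round(s['position'],1))
E
python3 - <<'E'
from h import *
np.set_printoptions(precision=2,suppress=True)
c=[tri(W(*p),z=55)[0] for p in((313,210),(503,350),(365,545),(170,408))]
for i in range(4):
    d=c[(i+1)%4]-c[i];print(c[i],np.hypot(*d[:2]),np.arctan2(d[1],d[0]))
P=tri(W(337,381),z=55)[0];print('A',P,'mean',np.mean(c,0))
for n,p in(('B',(438,182)),('R',(494,90))):print(n,tri(W8(*p),z=55)[0])
print('bay1 hole',tri(W8(617,434),z=5)[0])
e=[(tri(W8(*a),z=18)[0]) for a in((327,285),(417,326),(568,52))]
print('tray corners',e)
a=c[1]-c[0];yaw=np.arctan2(a[1],a[0])
go([*np.mean(c,0)[:2],90],yaw);go([*np.mean(c,0)[:2],90],yaw+np.pi/2)
E
```

```text
[ 475.53 -285.67   55.  ] 26.480824590198797 1.3287565808512534
[ 481.88 -259.96   55.  ] 27.566200010910062 -0.1928138102189945
[ 508.94 -265.24   55.  ] 27.32911775479684 -1.8059745386014903
[ 502.57 -291.82   55.  ] 27.724994434519 2.9179046787113636
A [ 492.38 -275.69   55.  ] mean [ 492.23 -275.67   55.  ]
B [ 432.75 -271.53   55.  ]
R [ 370.23 -262.8    55.  ]
bay1 hole [571.26 -31.     5.  ]
tray corners [array([ 537.3 , -313.65,   18.  ]), array([ 541.45, -236.86,   18.  ]), array([ 325.15, -223.  ,   18.  ])]
shift [ -0.3   1.  118.7] turn z 0.64 cur 1.969 q6 -0.95 pos [ 492.4 -276.7  208.7]
shift [ -0.3   1.  118.7] turn z -0.931 cur 1.969 q6 -0.95 pos [ 492.4 -276.7  208.7]
```

Call:
send_rows(series=[[[0,0.5,10],[0,0,0.124],85],[[0,0.5,20],[0,0,0.124],85],[[0,0,30],[0,0,0.124],85],[[0,0,30],[0,0,0.124],85],[[0,0,20],[0,0,0.124],85],[[0,0,9],[0,0,0],85],[[0,0,0],[0,0,0],85],[[0,0,0],[0,0,0],85]])

```text
clock: 2.15
position: [492.9, -276.6, 90.9]
ee_rot: [0.11, 0.994, -0.0, 0.001]
contact_force: [0.4, 0.3, -0.3]
gripper_width: 85.0
grasp_force: 0.0
```

Run:
```python
from h import *
go([492.3,-275.7,26],1.348)
```

```text
shift [ 0.9  0.8 64.9] turn z 0.002 cur 1.35 q6 -1.57 pos [ 492.9 -276.6   90.9]
```

Call:
send_rows(series=[[[0.5,0.5,15],[0,0,0],85],[[0,0,20],[0,0,0],85],[[0,0,20],[0,0,0],85],[[0,0,10],[0,0,0],70],[[0,0,0],[0,0,0],50],[[0,0,0],[0,0,0],40],[[0,0,0],[0,0,0],33],[[0,0,0],[0,0,0],30]])

```text
clock: 2.95
position: [492.7, -275.4, 26.0]
ee_rot: [0.111, 0.994, -0.0, 0.001]
contact_force: [-0.1, 0.0, 0.2]
gripper_width: 29.7
grasp_force: 0.0
```

Call:
send_rows(series=[[[0,0,0],[0,0,0],20],[[0,0,0],[0,0,0],10],[[0,0,0],[0,0,0],10],[[0,0,0],[0,0,0],10],[[0,0,0],[0,0,0],10]])

```text
clock: 3.45
position: [492.8, -275.5, 26.2]
ee_rot: [0.111, 0.994, -0.0, 0.001]
contact_force: [-2.0, 0.5, 5.5]
gripper_width: 25.9
grasp_force: 59.1
```

Call:
send_rows(series=[[[0,0,-10],[0,0,0],10],[[0,0,-20],[0,0,0],10],[[0,0,-30],[0,0,0],10],[[0,0,-30],[0,0,0],10],[[0,0,-20],[0,0,0],10],[[0,0,0],[0,0,0],10]])

```text
clock: 4.05
position: [493.9, -275.8, 138.5]
ee_rot: [0.111, 0.994, -0.001, 0.003]
contact_force: [0.6, 0.3, -0.7]
gripper_width: 26.0
grasp_force: 59.4
```

Run:
```python
from h import *
go([571,-34,136],1.37)
```

```text
shift [-22.  252.8   2.5] turn z -0.021 cur 1.349 q6 -1.57 pos [ 493.9 -275.8  138.5]
```

Call:
send_rows(series=[[[-2,15,0],[0,0,-0.02],10],[[-3,38,0],[0,0,0],10],[[-4,45,0],[0,0,0],10],[[-4,45,0],[0,0,0],10],[[-4,45,0],[0,0,0],10],[[-3,40,0],[0,0,0],10],[[-2,25,0],[0,0,0],10],[[0,0,0],[0,0,0],10]])

```text
clock: 4.85
position: [564.5, -28.3, 133.0]
ee_rot: [0.098, 0.995, -0.0, -0.001]
contact_force: [-0.1, -0.6, -0.8]
gripper_width: 26.1
grasp_force: 59.5
```

Run:
```python
from h import *
from bench import *
import cv2
go([571,-34,136],1.37)
c=camera_info('wrist');json.dump({k:np.array(c[k]).tolist() for k in('intrinsics','R','t')},open('w1.json','w'))
I=get_image('wrist');cv2.imwrite('pics/w2.png',cv2.resize(I[:,:,::-1],(800,600),interpolation=cv2.INTER_CUBIC))
```

```text
shift [-7.5 -4.3 -3. ] turn z 0.004 cur 1.374 q6 -2.0 pos [564.5 -28.3 133. ]
```

View pics/w2.png

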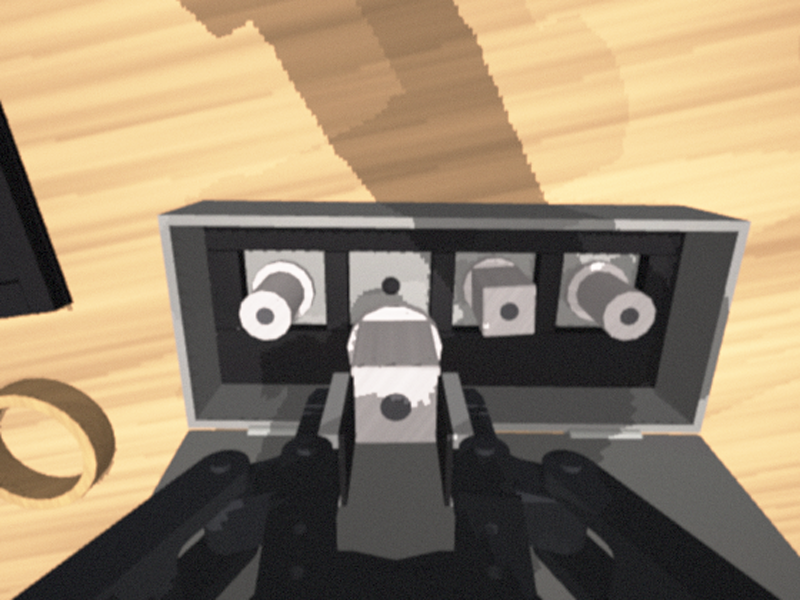

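The bay's floor hole is at (390,286), the held square's hole at (396,405), and neighbours are upright. The post sits symmetrically in the pads.

Run:
```python
from h import *
np.set_printoptions(precision=1,suppress=True)
for n,p,z in(('hole',(390,286),5),('L',(349,286),5),('R',(430,286),5),('obj top',(396,405),162),('r0',(264,316),55),('sq',(509,311),55),('r3',(629,316),55)):print(n,tri(W8(*p),z=z)[0])
for a in((171,218),(740,224)): print(tri(W8(*a),z=60)[0])
go([571,-34,136],1.37)
```

```text
hole [571.2 -33.1   5. ]
L [566.2 -58.4   5. ]
R [576.2  -8.4   5. ]
obj top [564.1 -27.9 162. ]
r0 [559.6 -98.7  55. ]
sq [582.5  29.7  55. ]
r3 [597.9  92.1  55. ]
[ 499.9 -127.2   60. ]
[557.6 145.7  60. ]
shift [-7.9 -2.7 -2.9] turn z 0.002 cur 1.372 q6 -2.0 pos [563.8 -29.8 133.1]
```

Call:
send_rows(series=[[[-7,-3.5,10],[0,0,0],10],[[0,0,20],[0,0,0],10],[[0,0,20],[0,0,0],10],[[0,0,10],[0,0,0],10],[[0,0,0],[0,0,0],10],[[0,0,0],[0,0,0],10]])

```text
clock: 5.5
position: [571.1, -37.4, 75.0]
ee_rot: [0.101, 0.995, -0.0, 0.0]
contact_force: [0.4, -0.5, -0.6]
gripper_width: 25.7
grasp_force: 59.4
```

Run:
```python
from h import *
go([571.2,-33.5,26],1.37)
```

```text
shift [ 0.7  3.9 49. ] turn z -0.002 cur 1.368 q6 -1.99 pos [571.1 -37.4  75. ]
```

Aligned to within 4 mm; correcting y and lowering gently.

Call:
send_rows(series=[[[0.5,3.5,8],[0,0,0],10],[[0,0,15],[0,0,0],10],[[0,0,12],[0,0,0],10],[[0,0,6],[0,0,0],10],[[0,0,3],[0,0,0],10],[[0,0,2],[0,0,0],10],[[0,0,0],[0,0,0],10]])

```text
clock: 6.2
position: [571.2, -33.1, 29.0]
ee_rot: [0.101, 0.995, 0.0, 0.0]
contact_force: [-0.3, 0.4, -0.5]
gripper_width: 25.6
grasp_force: 59.5
```

Call:
send_rows(series=[[[0,0,1],[0,0,0],10],[[0,0,1],[0,0,0],10],[[0,0,0.5],[0,0,0],10],[[0,0,0],[0,0,0],10]])

```text
clock: 6.6
position: [571.0, -33.2, 26.5]
ee_rot: [0.101, 0.995, 0.0, 0.0]
contact_force: [0.1, -0.1, -1.2]
gripper_width: 25.9
grasp_force: 59.5
```

Call:
send_rows(series=[[[0,0,0.5],[0,0,0],10],[[0,0,0],[0,0,0],20],[[0,0,0],[0,0,0],30],[[0,0,0],[0,0,0],38],[[0,0,0],[0,0,0],46],[[0,0,0],[0,0,0],46],[[0,0,0],[0,0,0],46]])

```text
clock: 7.3
position: [571.0, -33.2, 25.9]
ee_rot: [0.101, 0.995, -0.0, -0.0]
contact_force: [-0.2, -0.7, 0.7]
gripper_width: 46.1
grasp_force: 0.0
```

Call:
send_rows(series=[[[0,0,-10],[0,0,0],46],[[0,0,-20],[0,0,0],46],[[0,0,-30],[0,0,0],46],[[0,0,-40],[0,0,0],46],[[0,0,-40],[0,0,0],46],[[0,0,-40],[0,0,0],46],[[0,0,-30],[0,0,0],30],[[0,0,0],[0,0,0],10]])

```text
clock: 8.1
position: [573.7, -33.2, 242.5]
ee_rot: [0.101, 0.995, 0.001, 0.006]
contact_force: [-0.1, 0.1, 0.3]
gripper_width: 17.6
grasp_force: 0.0
```

Run:
```python
from h import *
from bench import *
import cv2
go([571.2,-33.5,236],1.37)
I=get_image('wrist')[:,:,::-1];J=get_image('side')[:,:,::-1]
K=cv2.resize(J[125:300,145:400],(560,384),interpolation=cv2.INTER_CUBIC)
cv2.imwrite('pics/w3.png',cv2.resize(np.hstack([I[:384],K]),(800,int(384*800/1120))))
print(monitor.read_state()['joints'])
```

```text
shift [ 2.5 -0.9  6.5] turn z -0.001 cur 1.369 q6 -2.0 pos [573.7 -33.2 242.5]
[ 2.25142837e-01  2.74588459e-01 -8.16603260e-02 -4.93002231e-04
 -1.21241514e+00 -1.99815793e+00]
```

View pics/w3.png

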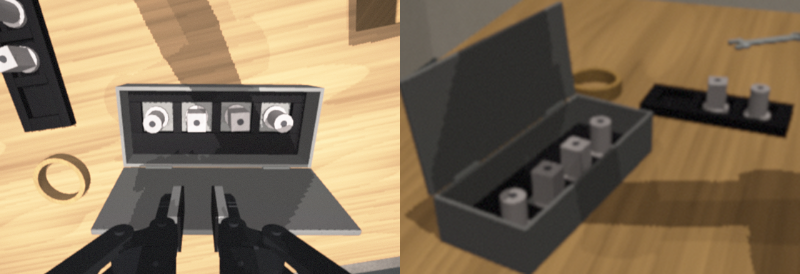

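The four case stand-offs (round, square, square, round) stand in their bays, and one round and one square remain in the tray. Now I'll go over and behind the lid with closed fingers.

Call:
send_rows(series=[[[-15,4,0],[0,0,0],0],[[-30,7,0],[0,0,0],0],[[-30,7,0],[0,0,0],0],[[-30,7,0],[0,0,0],0],[[-20,6,0],[0,0,0],0],[[-6,0,0],[0,0,0],0],[[0,0,0],[0,0,0],0],[[0,0,0],[0,0,0],0]])

```text
clock: 9.0
position: [704.6, -29.2, 235.2]
ee_rot: [0.101, 0.995, -0.0, -0.001]
contact_force: [0.8, 0.5, -0.9]
gripper_width: -0.2
grasp_force: 0.0
```

```bash
cat >> h.py <<'E'
Q=(585.5,-3.7,-0.2)
def cf(x,y,z):
    go(w(Q,(x,y,z)),1.371)
    p=monitor.read_state();d=p['position']-np.array(w(Q,(0,0,0)));c,s=np.cos(.2),np.sin(.2)
    print('case frame',np.round([c*d[0]-s*d[1],s*d[0]+c*d[1],d[2]],1),'F',np.round(p['contact_force'],1))
E
python3 -c "
from h import *
cf(125,0,168)"
```

```text
shift [-3.4  1.4 67.2] turn z -0.003 cur 1.368 q6 -1.96 pos [704.6 -29.2 235.2]
case frame [121.8  -1.4 235.2] F [ 0.8  0.5 -0.9]
```

Call:
send_rows(series=[[[0,1,20],[0,0,0],0],[[0,0,25],[0,0,0],0],[[0,0,17],[0,0,0],0],[[0,0,5],[0,0,0],0],[[5,0,0],[0,0,0],0],[[5,0,0],[0,0,0],0],[[0,0,0],[0,0,0],0]])

```text
clock: 9.7
position: [695.9, -25.9, 170.9]
ee_rot: [0.101, 0.995, 0.0, 0.001]
contact_force: [-0.3, 0.3, -0.1]
gripper_width: -0.3
grasp_force: 0.0
```

Call:
send_rows(series=[[[5,0,0],[0,0,0],0],[[5,0,0],[0,0,0],0],[[5,0,0],[0,0,0],0],[[4,0,0],[0,0,0],0]])

```text
clock: 10.1
position: [676.9, -22.2, 169.1]
ee_rot: [0.101, 0.995, 0.0, 0.0]
contact_force: [-0.3, 0.2, -0.0]
gripper_width: -0.4
grasp_force: 0.0
```

Call:
send_rows(series=[[[5,0,0],[0,0,0],0],[[5,0,0],[0,0,0],0],[[5,0,0],[0,0,0],0]])

```text
clock: 10.4
position: [662.2, -19.2, 168.9]
ee_rot: [0.101, 0.995, -0.0, -0.0]
contact_force: [0.4, 0.1, -0.3]
gripper_width: -0.2
grasp_force: 0.0
```

```bash
python3 -c "
from h import *
cf(79,0,168)"
```

```text
shift [-0.7 -0.   0.9] turn z -0.002 cur 1.369 q6 -1.99 pos [662.2 -19.2 168.9]
case frame [ 78.3   0.  168.9] F [ 0.4  0.1 -0.3]
```

Call:
send_rows(series=[[[6,0,0],[0,0,0],0],[[6,0,0],[0,0,0],0],[[7,0,1],[0,0,0],0]])

```text
clock: 10.7
position: [643.7, -15.4, 168.0]
ee_rot: [0.101, 0.995, 0.0, 0.0]
contact_force: [-0.3, 0.3, -0.3]
gripper_width: -0.2
grasp_force: 0.0
```

Run:
```python
from h import *
from bench import get_image
import cv2
cf(60,0,168)
J=get_image('side')[:,:,::-1]
cv2.imwrite('pics/s4.png',cv2.resize(J[60:300,120:440],(800,600),interpolation=cv2.INTER_CUBIC))
```

```text
shift [-0.7 -0.1  0. ] turn z -0.002 cur 1.369 q6 -2.0 pos [643.7 -15.4 168. ]
case frame [5.93e+01 1.00e-01 1.68e+02] F [-0.3  0.3 -0.3]
```

View pics/s4.png

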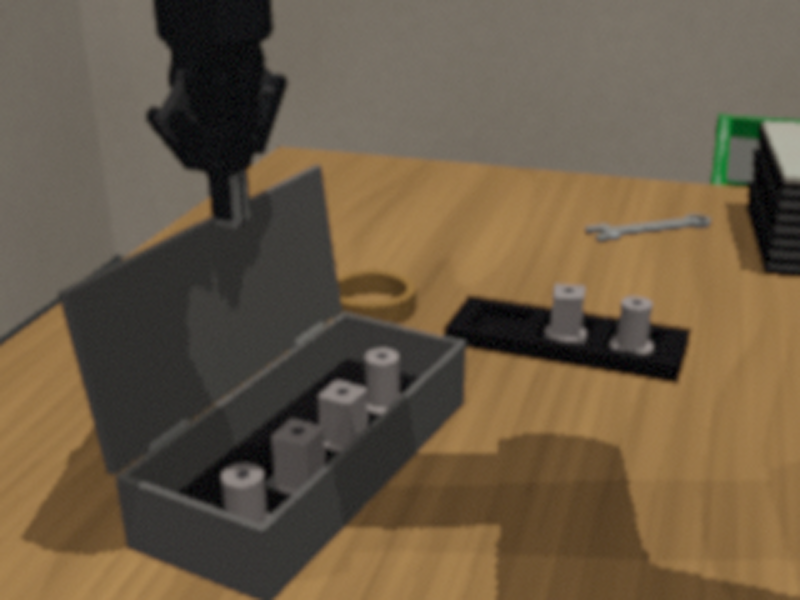

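The fingers appear in front of the lid (tips at 230,225) and the lid hasn't moved, so I'll check the geometry.

Run:
```python
from h import *
from bench import get_image
import cv2
p=monitor.read_state()['position']
print('tcp side crop',(proj('side',p)-[120,60])*2.5)
for a in(1.5,1.6,1.7,1.8,1.9):
  for y in(-145,145):
    X=w(Q,(60-132*np.cos(a),y,60+132*np.sin(a)));print(a,y,'side',(proj('side',X)-[120,60])*2.5,'scene crop',(proj('scene',X)-[150,60])*2.5)
J=get_image('scene')[:,:,::-1]
cv2.imwrite('pics/s5.png',cv2.resize(J[60:300,150:470],(800,600),interpolation=cv2.INTER_CUBIC))
```

```text
tcp side crop [233.81376613 252.05398452]
1.5 -145 side [345.69414824 166.45979862] scene crop [105.44332947 202.0917904 ]
1.5 145 side [ 95.0226396  298.69085891] scene crop [201.47838221 452.29720588]
1.6 -145 side [331.86712454 163.79080327] scene crop [ 89.7675777 205.3187203]
1.6 145 side [ 78.41481507 293.88692374] scene crop [182.04709024 457.51081647]
1.7 -145 side [318.32012607 162.72475452] scene crop [ 74.29698482 209.83835253]
1.7 145 side [ 62.49879515 291.16593944] scene crop [162.72465275 464.04433125]
1.8 -145 side [305.20998175 163.240192  ] scene crop [ 59.23728692 215.60075064]
1.8 145 side [ 47.45726434 290.50225186] scene crop [143.78377774 471.81847565]
1.9 -145 side [292.68085417 165.29433902] scene crop [ 44.78969202 222.53496106]
1.9 145 side [ 33.44921594 291.83960729] scene crop [125.49392728 480.73029312]
```

View pics/s5.png

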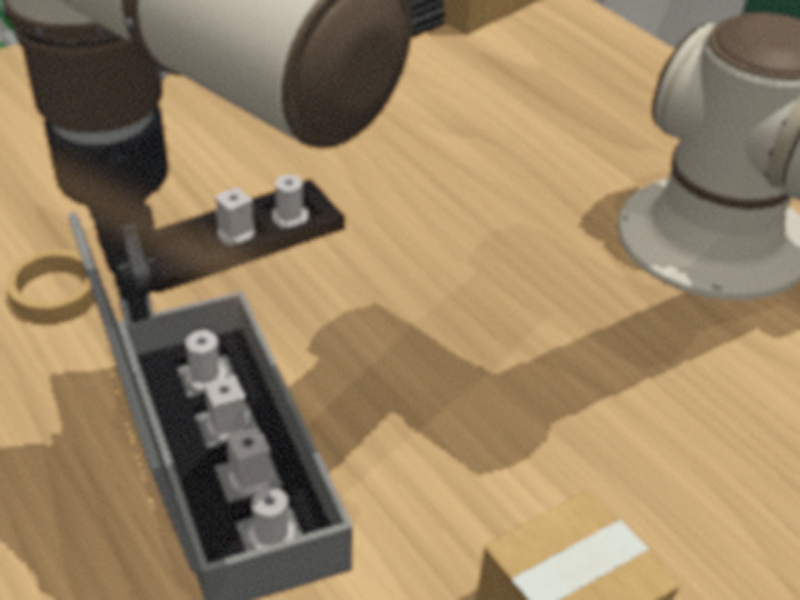

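Run:
```python
from h import *
import cv2
s=monitor.read_state();p=s['position']
for dz in(0,10,20,30):
  q=p+[0,0,dz];print(dz,'side',(proj('side',q)-[120,60])*2.5,'scene',(proj('scene',q)-[150,60])*2.5)
a=cv2.imread('pics/s4.png')[120:320,140:340];b=cv2.imread('pics/s5.png')[180:380,40:240]
K=np.hstack([cv2.resize(i,(400,400),interpolation=cv2.INTER_CUBIC) for i in(a,b)])
cv2.imwrite('pics/z.png',np.clip(K.astype(float)*2,0,255).astype(np.uint8))
```

```text
0 side [233.03902817 251.72531431] scene [141.31367005 338.13951303]
10 side [231.91925067 238.66830244] scene [139.63683352 328.57934242]
20 side [230.78418486 225.43302333] scene [137.9307465 318.8524056]
30 side [229.63351549 212.01580107] scene [136.1946369  308.95430062]
```

View pics/z.png

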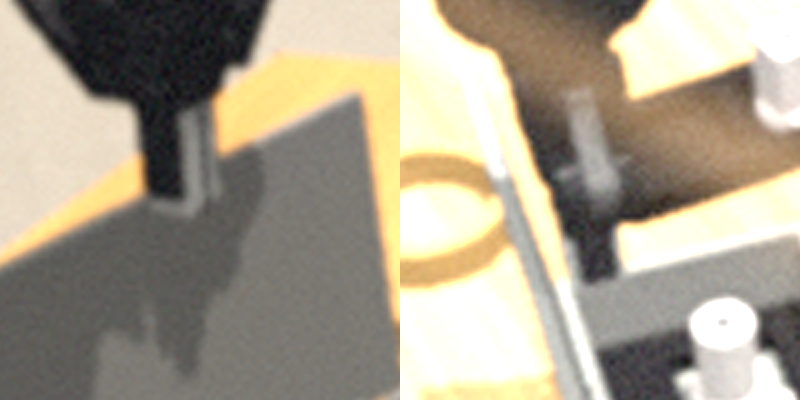

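In both views the real fingertips sit about 20 mm above the reported TCP, so the fingers passed just over the lid without touching it. I'll raise, go back behind it, and come down with the TCP 20 mm lower.

Call:
send_rows(series=[[[0,0,-20],[0,0,0],0],[[0,0,-25],[0,0,0],0],[[0,0,-15],[0,0,0],0],[[-15,0,0],[0,0,0],0],[[-25,0,0],[0,0,0],0],[[-20,0,0],[0,0,0],0],[[-5,0,0],[0,0,0],0],[[0,0,0],[0,0,0],0]])

```text
clock: 11.6
position: [707.9, -28.7, 226.9]
ee_rot: [0.101, 0.995, -0.0, -0.001]
contact_force: [0.2, 0.1, 0.6]
gripper_width: -0.1
grasp_force: 0.0
```

```bash
python3 -c "
from h import *
cf(120,0,147)"
```

```text
shift [ 4.8  0.2 79.9] turn z -0.003 cur 1.368 q6 -1.96 pos [707.9 -28.7 226.9]
case frame [ 1.249e+02 -2.000e-01  2.269e+02] F [0.2 0.1 0.6]
```

Call:
send_rows(series=[[[0,0,20],[0,0,0],0],[[0,0,25],[0,0,0],0],[[0,0,20],[0,0,0],0],[[0,0,15],[0,0,0],0],[[8,0,0],[0,0,0],0],[[7,0,0],[0,0,0],0],[[0,0,0],[0,0,0],0]])

```text
clock: 12.3
position: [692.5, -25.1, 150.0]
ee_rot: [0.101, 0.995, 0.0, 0.001]
contact_force: [0.2, -0.1, -0.6]
gripper_width: -0.0
grasp_force: 0.0
```

Call:
send_rows(series=[[[5,0,0],[0,0,0],0],[[4,0,0],[0,0,0],0],[[4,0,0],[0,0,0],0]])

```text
clock: 12.6
position: [680.1, -22.8, 148.5]
ee_rot: [0.101, 0.995, 0.0, 0.0]
contact_force: [0.4, 0.3, 0.7]
gripper_width: -0.0
grasp_force: 0.0
```

Call:
send_rows(series=[[[3,0,0],[0,0,0],0],[[3,0,0],[0,0,0],0],[[3,0,0],[0,0,0],0]])

```text
clock: 12.9
position: [672.9, -21.3, 149.2]
ee_rot: [0.101, 0.995, 0.0, 0.002]
contact_force: [3.4, -2.0, 2.7]
gripper_width: -0.0
grasp_force: 1.8
```

Call:
send_rows(series=[[[3,0,0],[0,0,0],0],[[3,0,0],[0,0,0],0],[[3,0,0],[0,0,0],0]])

```text
clock: 13.2
position: [662.9, -19.1, 148.2]
ee_rot: [0.101, 0.995, 0.0, 0.001]
contact_force: [4.3, -0.5, 2.7]
gripper_width: 0.0
grasp_force: 1.9
```

Contact at about 5 N. Following the arc.

Call:
send_rows(series=[[[6,0,0],[0,0,0],0],[[6,0,0],[0,0,0],0],[[7,0,0],[0,0,0],0],[[6,0,1],[0,0,0],0],[[6,0,1],[0,0,0],0],[[6,0,2],[0,0,0],0]])

```text
clock: 13.8
position: [626.1, -11.5, 144.1]
ee_rot: [0.101, 0.995, 0.0, 0.0]
contact_force: [3.2, 1.1, 3.9]
gripper_width: -0.4
grasp_force: 2.2
```

Call:
send_rows(series=[[[6,0,2],[0,0,0],0],[[6,0,2],[0,0,0],0],[[6,0,3],[0,0,0],0],[[5,0,3],[0,0,0],0],[[5,0,3],[0,0,0],0],[[6,0,4],[0,0,0],0]])

```text
clock: 14.4
position: [592.5, -5.2, 127.0]
ee_rot: [0.101, 0.995, -0.0, -0.0]
contact_force: [1.6, 1.4, 5.0]
gripper_width: -0.1
grasp_force: 2.5
```

```bash
python3 -c "
from h import *
cf(8,0,128)"
```

```text
shift [-0.9  0.  -1. ] turn z -0.002 cur 1.369 q6 -2.04 pos [592.5  -5.2 127. ]
case frame [  7.1  -0.  127. ] F [1.6 1.4 5. ]
```

Call:
send_rows(series=[[[5,0,4],[0,0,0],0],[[5,0,4],[0,0,0],0],[[4,0,4],[0,0,0],0],[[4,0,5],[0,0,0],0],[[4,0,5],[0,0,0],0],[[4,0,5],[0,0,0],0]])

```text
clock: 15.0
position: [566.2, 0.0, 99.7]
ee_rot: [0.101, 0.995, -0.0, -0.001]
contact_force: [1.1, 1.3, 4.9]
gripper_width: 0.0
grasp_force: 2.7
```

Call:
send_rows(series=[[[3,0,5],[0,0,0],0],[[3,0,5],[0,0,0],0],[[3,0,6],[0,0,0],0],[[2,0,5],[0,0,0],0],[[2,0,4],[0,0,0],0]])

```text
clock: 15.5
position: [553.2, 2.7, 74.4]
ee_rot: [0.101, 0.995, -0.0, -0.001]
contact_force: [1.5, 1.6, 5.7]
gripper_width: -0.1
grasp_force: 2.9
```

```bash
python3 -c "
from h import *
cf(-32,0,75)"
```

```text
shift [-0.9  0.1 -0.6] turn z -0.003 cur 1.368 q6 -2.07 pos [553.2   2.7  74.4]
case frame [-32.9  -0.1  74.4] F [1.5 1.6 5.7]
```

Call:
send_rows(series=[[[3,0,5],[0,0,0],0],[[3,0,5],[0,0,0],0],[[2,0,4],[0,0,0],0],[[1,0,3],[0,0,0],0],[[1,0,2],[0,0,0],0]])

```text
clock: 16.0
position: [545.2, 4.6, 55.8]
ee_rot: [0.101, 0.995, -0.0, 0.0]
contact_force: [4.3, -0.1, 4.7]
gripper_width: 0.5
grasp_force: 2.8
```

Call:
send_rows(series=[[[1,0,1.5],[0,0,0],0],[[1,0,1.5],[0,0,0],0]])

```text
clock: 16.2
position: [543.2, 5.1, 52.9]
ee_rot: [0.101, 0.995, -0.0, 0.0]
contact_force: [5.3, -1.1, 4.6]
gripper_width: 0.1
grasp_force: 2.8
```

Call:
send_rows(series=[[[0,0,1],[0,0,0],0],[[0,0,1],[0,0,0],0]])

```text
clock: 16.4
position: [542.8, 5.1, 50.9]
ee_rot: [0.101, 0.995, -0.0, -0.0]
contact_force: [3.4, 0.1, 4.9]
gripper_width: 0.3
grasp_force: 2.8
```

Call:
send_rows(series=[[[0,0,0.8],[0,0,0],0]])

```text
clock: 16.5
position: [542.7, 5.2, 50.0]
ee_rot: [0.101, 0.995, -0.0, -0.0]
contact_force: [3.2, 0.6, 5.6]
gripper_width: -0.1
grasp_force: 2.8
```

Call:
send_rows(series=[[[0,0,0.7],[0,0,0],0]])

```text
clock: 16.6
position: [542.6, 5.2, 49.3]
ee_rot: [0.101, 0.995, -0.0, -0.001]
contact_force: [3.1, -0.8, 6.0]
gripper_width: -0.2
grasp_force: 2.8
```

Call:
send_rows(series=[[[0,0,0.7],[0,0,0],0]])

```text
clock: 16.7
position: [542.5, 5.2, 48.6]
ee_rot: [0.101, 0.995, -0.0, -0.001]
contact_force: [3.0, -0.2, 5.8]
gripper_width: -0.2
grasp_force: 2.9
```

Call:
send_rows(series=[[[0,0,0.5],[0,0,0],0]])

```text
clock: 16.8
position: [542.6, 5.2, 48.1]
ee_rot: [0.101, 0.995, -0.0, -0.001]
contact_force: [2.5, 0.2, 5.2]
gripper_width: -0.1
grasp_force: 2.9
```

Call:
send_rows(series=[[[0,0,0.5],[0,0,0],0]])

```text
clock: 16.9
position: [542.5, 5.2, 47.6]
ee_rot: [0.101, 0.995, -0.0, -0.001]
contact_force: [3.9, -0.2, 5.8]
gripper_width: -0.7
grasp_force: 2.9
```

Call:
send_rows(series=[[[0,0,0.5],[0,0,0],0]])

```text
clock: 17.0
position: [542.5, 5.2, 47.1]
ee_rot: [0.101, 0.995, -0.0, -0.001]
contact_force: [2.5, 0.7, 5.9]
gripper_width: 0.1
grasp_force: 2.9
```

Call:
send_rows(series=[[[0,0,0.5],[0,0,0],0]])

```text
clock: 17.1
position: [542.4, 5.2, 46.6]
ee_rot: [0.101, 0.995, -0.0, -0.001]
contact_force: [1.9, 0.5, 6.4]
gripper_width: -0.1
grasp_force: 2.9
```

Call:
send_rows(series=[[[0,0,0.5],[0,0,0],0]])

```text
clock: 17.2
position: [542.4, 5.2, 46.1]
ee_rot: [0.101, 0.995, -0.0, -0.001]
contact_force: [1.8, -0.0, 5.4]
gripper_width: 0.3
grasp_force: 3.0
```

Call:
send_rows(series=[[[0,0,0.5],[0,0,0],0]])

```text
clock: 17.3
position: [542.4, 5.2, 45.6]
ee_rot: [0.101, 0.995, -0.0, -0.001]
contact_force: [2.2, 0.5, 9.2]
gripper_width: -0.0
grasp_force: 4.9
```

Contact is stiffening at the stop.

Call:
send_rows(series=[[[0,0,0.4],[0,0,0],0]])

```text
clock: 17.4
position: [542.4, 5.2, 45.6]
ee_rot: [0.101, 0.995, -0.0, -0.001]
contact_force: [1.2, 1.2, 10.6]
gripper_width: 0.6
grasp_force: 5.3
```

Call:
send_rows(series=[[[0,0,0.3],[0,0,0],0]])

```text
clock: 17.5
position: [542.4, 5.2, 45.6]
ee_rot: [0.101, 0.995, -0.0, -0.001]
contact_force: [0.7, 0.2, 11.8]
gripper_width: -0.1
grasp_force: 5.9
```

Call:
send_rows(series=[[[0,0,1],[0,0,0],0],[[0,0,1],[0,0,0],0]])

```text
clock: 17.7
position: [542.4, 5.2, 45.4]
ee_rot: [0.1, 0.995, -0.0, -0.001]
contact_force: [-4.5, 2.2, 26.5]
gripper_width: 0.0
grasp_force: 13.3
```

Call:
send_rows(series=[[[0,0,0.5],[0,0,0],0],[[0,0,0],[0,0,0],0],[[0,0,0],[0,0,0],0],[[0,0,0],[0,0,0],0],[[0,0,0],[0,0,0],0],[[0,0,0],[0,0,0],0]])

```text
clock: 18.3
position: [542.4, 5.2, 45.5]
ee_rot: [0.1, 0.995, -0.0, -0.0]
contact_force: [-4.1, 2.1, 24.6]
gripper_width: -0.0
grasp_force: 11.9
```

Run:
```python
from h import *
from bench import get_image
import cv2
cf(-45,0,48)
J=get_image('side')[:,:,::-1]
cv2.imwrite('pics/s6.png',cv2.resize(J[100:310,130:410],(800,600),interpolation=cv2.INTER_CUBIC))
```

```text
shift [ 1.  -0.2 -2.5] turn z -0.001 cur 1.37 q6 -2.08 pos [542.4   5.2  45.5]
case frame [-44.    0.2  45.5] F [-4.1  2.1 24.6]
```

Call:
send_rows(series=[[[0,0,-3],[0,0,0],0],[[0,0,-10],[0,0,0],0],[[0,0,-30],[0,0,0],0],[[0,0,-40],[0,0,0],0],[[0,0,-30],[0,0,0],0],[[0,0,0],[0,0,0],0],[[0,0,0],[0,0,0],0]])

```text
clock: 19.05
position: [541.2, 5.1, 154.7]
ee_rot: [0.101, 0.995, -0.0, -0.002]
contact_force: [-0.2, 1.2, -0.3]
gripper_width: 0.0
grasp_force: 0.0
```

I miscounted and have used 11 picture views, one over the limit of 10. I'll check numerically that the lid hasn't sprung back.

Run:
```python
from h import *
from bench import get_image
import cv2
old=cv2.imread('pics/s6.png').astype(float)
J=get_image('side')[:,:,::-1];new=cv2.resize(J[100:310,130:410],(800,600),interpolation=cv2.INTER_CUBIC).astype(float)
k=800/280
for y in(-140,140):   # front-edge windows at lid ends, closed position
    X=w(Q,(-72,y,64));u,v=((proj('side',X)-[130,100])*k).astype(int)
    f=lambda I,d=0:cv2.GaussianBlur(I.mean(2),(0,0),2)[v-35+d:v+35+d,u-25:u+25]
    e=[np.abs(f(old)-f(new,d)).mean().round(2) for d in(-6,-3,0,3,6)];print((u,v),'diff at shifts -6..6',e)
    for a in(0,.03,.1):
        print(a,((proj('side',w(Q,(60-132*np.cos(a)+8*np.sin(a),y,60+132*np.sin(a)+8*np.cos(a))))-[130,100])*k).round(1))
    g=np.diff(cv2.GaussianBlur(new.mean(2),(0,0),2)[v-50:v+50,u-8:u+8].mean(1));i=np.argsort(-np.abs(g))[:6];print('edges rows',sorted((int(v-50+j),round(float(g[j]),1)) for j in i))
print(monitor.read_state()['contact_force'],monitor.read_state()['clock'])
```

```text
(np.int64(513), np.int64(275)) diff at shifts -6..6 [np.float64(12.75), np.float64(7.08), np.float64(2.55), np.float64(6.99), np.float64(12.14)]
0 [514.1 270.9]
0.03 [513.9 265.9]
0.1 [512.9 254. ]
edges rows [(225, -9.6), (226, -8.8), (227, -7.7), (266, 6.7), (267, 7.2), (268, 7.0)]
(np.int64(294), np.int64(486)) diff at shifts -6..6 [np.float64(2.91), np.float64(1.96), np.float64(1.84), np.float64(2.7), np.float64(3.6)]
0 [294.3 480.9]
0.03 [293.4 474.8]
0.1 [290.6 460.1]
edges rows [(436, 2.1), (437, 1.7), (482, -1.4), (483, -1.4), (484, -1.4), (485, -1.3)]
[-0.0762291   0.0626859   0.35124214] 19.1
```

The lid stayed exactly where it was pressed home, and the edge rows match a closed lid. Handing in.

```bash
python3 -c "
from bench import job_done
print(job_done())"
```

```text
the job is handed in; nothing more can be done
None
```

The missing square stand-off is in the empty bay, and the lid was folded shut and pressed home at about 25 N. I handed the job in at about 19 s and saw no verdict; I also viewed 11 pictures, one over the limit of 10.

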